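# Tap the bearing cup square into the rotary stage

## Task

The flanged aluminium bearing cup has been started in the bore of the black rotary-stage base. Push or tap it down gently, a little at a time on alternating sides of its rim and without ever letting it cock, until the flange lies on the base all round; then let go of it. Leave the little dish inside, the vial on the base's corner and everything else where they are.

Things in the scene. Friction and masses are not known exactly. Their poses are not given: they have to be found in the camera images.
- stage: Fixed black rotary-stage base, 180 x 180 x 45 mm, origin at the centre of its underside on the table, z up, yaw varies. Its flat top is the deck, with white graduation ticks. A 126 mm bore, 25 mm deep, is sunk in its centre; eight brass spring plungers just below the bore's mouth grip the cup by friction.
- seat (a point): Centre of the bore's mouth, level with the deck (45 mm above the table).
- cup: Loose aluminium bearing cup, about 135 g: a ring with an open 116 mm hole, a skirt 124 mm dia x 18 mm long and on top a flange 140 mm dia x 6 mm thick. Origin at the centre of the skirt's lower end, z along its axis, up. It starts upright, the skirt's end gripped in the bore, the flange 9 to 13 mm above the deck, and stays where it is left. Forces above 60 N dent it (a failure).
- cup_top (a point): Centre of the flange's top plane, 24 mm above the cup's origin. Pushed down at one point of the flange with roughly 7 to 15 N (varies) that side sinks and the far side stays or lifts slightly. Tilted over 4 degrees (9 mm across the flange) the cup is jammed: failure. Home, the flange lies on the deck all round, its top 6 mm above the deck, and gives no further.
- rim_a (a point): Point on the flange's top face, marked by a red dot, 64 mm from the cup's axis (middle of the 12 mm wide flange) along the cup's +x; 24 mm above the cup's origin.
- rim_b (a point): Point on the flange's top face, marked by a red dot, 64 mm from the cup's axis (middle of the 12 mm wide flange) along the cup's +y; 24 mm above the cup's origin.
- rim_c (a point): Point on the flange's top face, marked by a red dot, 64 mm from the cup's axis (middle of the 12 mm wide flange) along the cup's -x; 24 mm above the cup's origin.
- rim_d (a point): Point on the flange's top face, marked by a red dot, 64 mm from the cup's axis (middle of the 12 mm wide flange) along the cup's -y; 24 mm above the cup's origin.
- dish: clear round specimen dish, 44 mm across, 12 mm high, standing on the white window inside the bore; leave alone; origin at the centre of its underside.
- vial: small white vial with blue cap, 18 mm dia, 35 mm high, standing on a corner of the base's deck; leave alone; origin at the centre of its underside.
- jar: Bystander, leave alone: glass jar with white lid, 52 mm dia, 75 mm high; origin at the centre of its underside.
- carton: Bystander, leave alone: green and white slide carton 85 x 50 x 40 mm; origin at the centre of its underside.
- slidebox: Bystander, leave alone: white plastic slide box 80 x 32 x 30 mm; origin at the centre of its underside.
- tube: Bystander, leave alone: clear upright specimen tube with white cap, 28 mm dia, 90 mm high; origin at the centre of its underside.
- forceps: Bystander, leave alone: steel forceps lying flat, 125 mm long, 6 mm thick; origin at the centre of its underside.

How it is judged:
By the outcome, as a careful person would: the job done as asked, in the order asked, and still so for the second after the job is handed in, with the robot touching nothing.
It also fails if it takes over 67 s, if anything falls off the work surface, if the arm or the gripper's body presses on something with over 40 N, if the wrist force passes 120 N, or if a joint passes its speed limit or range.

## Robot

A 6-joint arm with a two-finger parallel gripper is mounted at the origin on the work surface. World frame = base frame: x ahead of the robot, y to its left, z up, the work surface at z = 0. Lengths are in mm, angles in rad, forces in N, time in s.
With the tool pointing down it reaches from about 275 to 750 mm from the base axis. Payload 10.2 kg.
Tool frame: the origin (TCP) lies midway between the tips of the shut fingers; the grasp point (between the pads) lies grasp_offset behind it (grasp_offset is the distance from the TCP to the grasp point, in mm); x points along the fingers, z is the direction in which the jaws open and shut, and the axes are right-handed (so a half turn about x gives the same grasp; the last joint's range is limited). The gripper opens to 85 mm and grips with 20 to 120 N. Pads are 22 mm wide; open, the fingers measure 114 mm over their backs; the gripper's body (76 mm by 85 mm) begins 54 mm behind the grasp point. The pads swing forward as they close: fully open they stand 13 mm farther back than shut.
Start: joints at [0.887, 0.313, 1.498, -0, 1.331, -0.223], TCP at [233.462, 470.241, 231.294] pointing down, gripper open.
Joint ranges: [-2.94, 2.94], [-0.97, 2.17], [0.19, 2.56], [-1.23, 4.37], [0.02, 3.11], [-2.88, 2.88]. Speed limits (rad/s): [2.39, 2.39, 3.01, 3.14, 3.14, 3.14].

## Interface

Orientations are given as a unit quaternion [w, x, y, z].
In Python, from rig import sense, capture, calibration, finish_job, grasp_offset gives the robot as it stands.
- The arm moves only by the shell command python3 -m jog 'ROWS' [FORCE]. ROWS is JSON, a list of rows, each an object with "linear": the shift along the tool's x, y, z scaled (see below), a list of three; "rotation": the turn, a rotation vector about the tool's x, y, z scaled (see below), a list of three; "grip": the finger opening in mm, from 0 to 85.4. A call has 1 to 20 rows; each row is the pose to reach, as a shift and turn from the pose measured when the call began, along the tool's axes at that moment; what a row does not reach only later rows make up. The controller multiplies each number of a shift by 0.3 m and each number of a turn by 0.5 rad. A row lasts 1/12 s, in which the tool goes at most 41.7 mm and 7.16 degrees, less where a joint would pass 70% of its speed; a pose out of reach is approached as far as the arm can. A call with a number of a shift or a turn outside -1 to 1 is refused whole. A call with a gripper value outside its range is refused whole. The fingers move at their own pace and stop on an object; FORCE is the grip in N (left out, the last holds). Time passes only in rows, so rows that repeat a pose let the fingers close. It gives the time, the measured TCP pose, the force and the opening at its end, in the units of the state.
- sense(): the state, without advancing time (a new reading comes with each control period).
- capture(name): name is "side" or "top" or "wrist"; returns (picture, depth): 480x640x3 uint8, red, green, blue; 480x640 float32, mm along the optical axis (not along the pixel's ray), 0 where there is no reading.
- calibration(name): a dict with "intrinsics" (3x3 intrinsics, pixels), "world_from_camera" (4x4, takes a point from camera to world coordinates). Camera axes: x right, y up, looking along -z (the intrinsics and any distortion apply to the point x, -y, -z); pixel columns grow to the right and rows downward; lengths in mm; the calibration is good to about 2 mm. The wrist camera is an equidistant fisheye: a pixel r from the principal point sees the ray r / f radians off the axis. A picture is of the moment at which its call begins: read the wrist's pose just before it. calibration takes no time and is no camera call; for the wrist camera it gives the pose at the moment of the call.
- finish_job(): hands the job in, once; it reports no verdict.
The state is a dict: "time_s": time; "joints": joint angles; "dq": joint speeds; "tau": joint torques, N m; "eef_pos": TCP position; "ee_rot": TCP orientation; "force": force on the tool from outside, world axes, zero at the start; "wrist_torque": the same for the moment, N m; "grip_width": opening from 0.0 (shut) to 1.0 (fully open).
Only numpy, scipy, OpenCV 4.12 (cv2) and the standard library are available. Lean on these libraries where they do the work, as an engineer would, in place of code of your own. Each camera call takes 0.05 s, during which the arm holds its last target.

## Working session

There is one attempt and no reset: what is moved stays moved. The work goes in short steps, Python scripts to look and compute and a shell command to move; the robot and the scene stay as the last step left them, time stands still between calls to the robot, and variables do not carry over. Pictures are saved under pics/ and viewed, and the job is handed in when it is done.

```bash
ls; mkdir -p pics
python3 - <<'E'
from rig import sense,capture,calibration,grasp_offset
import cv2,numpy as np
print(sense(),grasp_offset)
for n in("top","side","wrist"):
    c=calibration(n);p,d=capture(n)
    print(n,np.round(c["intrinsics"],1).tolist(),np.round(c["world_from_camera"],3).tolist(),[k for k in c])
    cv2.imwrite(f"pics/{n}0.png",p[:,:,::-1]);np.save(f"pics/{n}0d.npy",d)
E
```

```text
pics
{'time_s': 0.0, 'joints': array([ 8.86597624e-01,  3.13464463e-01,  1.49846782e+00,  1.66584308e-05,
        1.33100893e+00, -2.23400435e-01]), 'dq': array([ 0.00154325,  0.00021294, -0.00047418, -0.00144558, -0.00228469,
       -0.00092555]), 'tau': array([ 9.51558832e-04, -4.12261248e+01, -2.59750021e+01, -1.04971639e-04,
        3.97918149e-03, -1.04037696e-05]), 'eef_pos': array([233.28083798, 470.02356589, 230.71611295]), 'ee_rot': array([ 0.60051865, -0.37275313,  0.601424  ,  0.37245351]), 'force': array([-0.3693726 ,  0.1603628 , -0.11647278]), 'wrist_torque': array([-0.04771749,  0.03635874,  0.05433472]), 'grip_width': 0.9999942912769508} 18.700000000000003
top [[534.5, 0.0, 322.9], [0.0, 534.5, 236.0], [0.0, 0.0, 1.0]] [[-0.028, 0.997, -0.074, 457.9], [-1.0, -0.028, -0.005, -29.605], [-0.007, 0.074, 0.997, 1313.945], [0.0, 0.0, 0.0, 1.0]] ['intrinsics', 'world_from_camera']
side [[469.9, 0.0, 325.4], [0.0, 469.9, 236.6], [0.0, 0.0, 1.0]] [[0.755, 0.4, -0.52, 30.565], [-0.656, 0.473, -0.588, -576.264], [0.011, 0.785, 0.619, 673.554], [0.0, 0.0, 0.0, 1.0]] ['intrinsics', 'world_from_camera']
wrist [[371.6, 0.0, 319.4], [0.0, 371.6, 239.9], [0.0, 0.0, 1.0]] [[0.445, -0.866, -0.23, 175.615], [0.896, 0.429, 0.115, 498.955], [-0.001, -0.257, 0.966, 372.38], [0.0, 0.0, 0.0, 1.0]] ['intrinsics', 'world_from_camera']
```

View pics/top0.png

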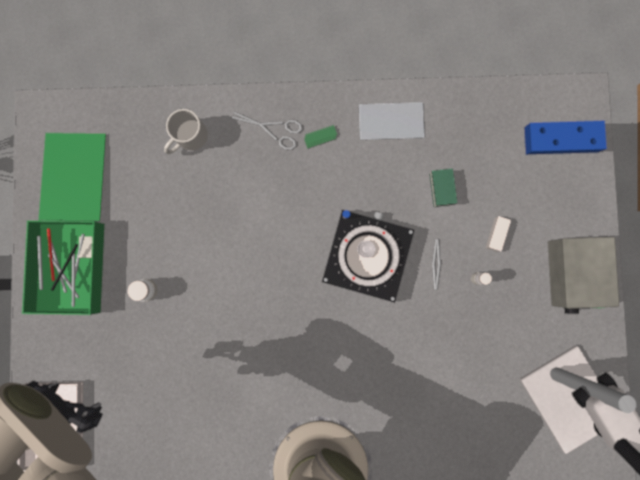

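View pics/side0.png

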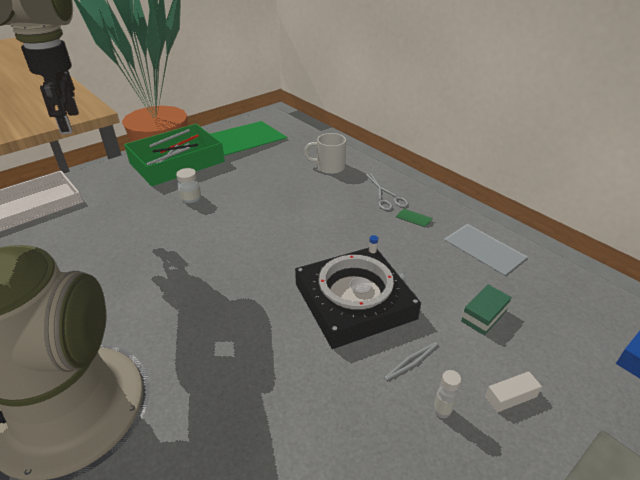

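View pics/wrist0.png

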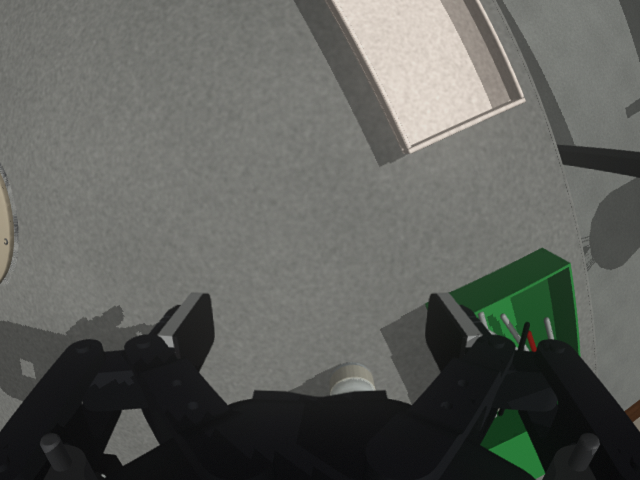

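The top view shows the stage centred near (368,255), the flange as a light ring with red dots, and the vial at the upper-left corner (346,214). The dish sits inside the bore. In the side view the ring is at about (356,281).

```bash
cat > h.py <<'E'
import cv2,numpy as np
from rig import sense,capture,calibration
def ray(c,u,v,fish=False):
    K=c["intrinsics"];M=np.array(c["world_from_camera"])
    x=(np.asarray(u)-K[0][2])/K[0][0];y=(np.asarray(v)-K[1][2])/K[1][1]
    if fish:
        r=np.hypot(x,y)+1e-12;s=np.sin(r)/r
        d=np.stack([x*s,-y*s,-np.cos(r)],-1)
    else: d=np.stack([x,-y,-np.ones_like(x)],-1)
    return M[:3,3],d@M[:3,:3].T
def proj(c,P,fish=False):
    K=c["intrinsics"];M=np.array(c["world_from_camera"])
    p=(np.asarray(P)-M[:3,3])@M[:3,:3]; x,y,z=p[...,0],-p[...,1],-p[...,2]
    if fish:
        r=np.hypot(x,y)+1e-12;t=np.arctan2(r,z);x,y=x/r*t,y/r*t
    else:x,y=x/z,y/z
    return np.stack([K[0][0]*x+K[0][2],K[1][1]*y+K[1][2]],-1)
def onz(c,u,v,z,fish=False):
    o,d=ray(c,u,v,fish);return o+d*((z-o[2])/d[...,2])[...,None]
def cloud(c,d,fish=False):
    v,u=np.mgrid[:480,:640];o,r=ray(c,u.astype(float),v.astype(float),fish)
    if fish:
        M=np.array(c["world_from_camera"]);zz=-(r@M[:3,2][:,None])[...,0]
        return o+r*((-1)*0+ d/ (r@(-M[:3,2])))[...,None]
    return o+r*d[...,None]
def reds(p,box,th=60):
    x0,y0,x1,y1=box;q=p.astype(int)
    w=q[...,0]-np.maximum(q[...,1],q[...,2]);m=np.zeros(w.shape,np.uint8)
    m[y0:y1,x0:x1]=(w[y0:y1,x0:x1]>th)
    n,l,s,cc=cv2.connectedComponentsWithStats(m)
    out=[]
    for i in range(1,n):
        yy,xx=np.where(l==i);ww=w[yy,xx];out.append(((xx*ww).sum()/ww.sum(),(yy*ww).sum()/ww.sum(),len(xx)))
    return np.array(out)
E
python3 - <<'E'
from h import *
for n,b in(("top",(320,205,420,305)),("side",(290,240,425,345))):
    p=cv2.imread(f"pics/{n}0.png")[:,:,::-1];d=np.load(f"pics/{n}0d.npy");c=calibration(n)
    r=reds(p,b,30);print(n,np.round(r,1).tolist())
    X=cloud(c,d)
    for u,v,_ in r: print(np.round(X[int(v+.5),int(u+.5)],1),np.round(onz(c,u,v,62.),1))
    cl=X[b[1]:b[3],b[0]:b[2]].reshape(-1,3)
    h,e=np.histogram(cl[:,2],np.arange(-10,100,4));print(list(zip(e[:-1].astype(int).tolist(),h.tolist())))
    x0,y0,x1,y1=b;cv2.imwrite(f"pics/{n}0c.png",cv2.resize(p[y0:y1,x0:x1,::-1],None,fx=5,fy=5,interpolation=cv2.INTER_CUBIC))
E
```

```text
top [[383.3, 232.5, 14.0], [345.6, 239.9, 15.0], [391.3, 270.5, 14.0], [353.2, 277.7, 15.0]]
[ 556.1 -164.5   64.9] [ 555.2 -165.5   62. ]
[540.  -77.4  62.4] [540.3 -76.5  62. ]
[ 466.8 -179.8   65.7] [ 465.7 -180.8   62. ]
[450.7 -91.1  60.3] [451.3 -91.5  62. ]
[(-10, 61), (-6, 822), (-2, 2240), (2, 980), (6, 61), (10, 5), (14, 270), (18, 934), (22, 447), (26, 134), (30, 83), (34, 39), (38, 325), (42, 1537), (46, 960), (50, 101), (54, 112), (58, 504), (62, 281), (66, 20), (70, 2), (74, 16), (78, 23), (82, 7), (86, 0), (90, 0), (94, 0)]
side [[351.3, 256.3, 10.0], [389.0, 276.3, 11.0], [322.0, 280.3, 11.0], [360.8, 302.9, 12.0]]
[541.9 -76.3  62.5] [542.2 -76.9  62. ]
[ 558.5 -164.4   60.8] [ 556.9 -165.7   62. ]
[454.8 -88.9  59.4] [452.6 -91.6  62. ]
[ 468.2 -180.3   60.8] [ 467.3 -180.6   62. ]
[(-10, 0), (-6, 433), (-2, 5329), (2, 339), (6, 173), (10, 169), (14, 214), (18, 1110), (22, 396), (26, 373), (30, 299), (34, 232), (38, 298), (42, 2879), (46, 455), (50, 112), (54, 215), (58, 984), (62, 93), (66, 6), (70, 10), (74, 12), (78, 6), (82, 0), (86, 0), (90, 0), (94, 0)]
```

View pics/top0c.png

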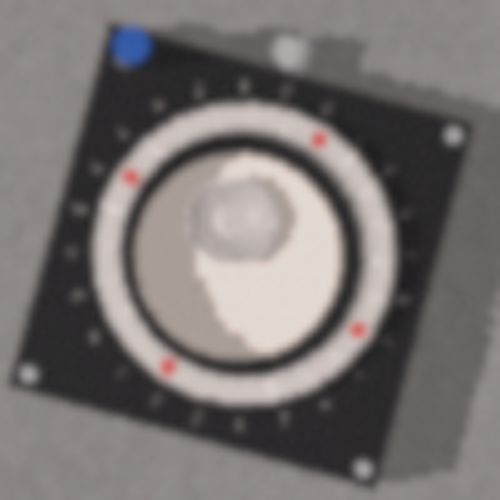

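View pics/side0c.png

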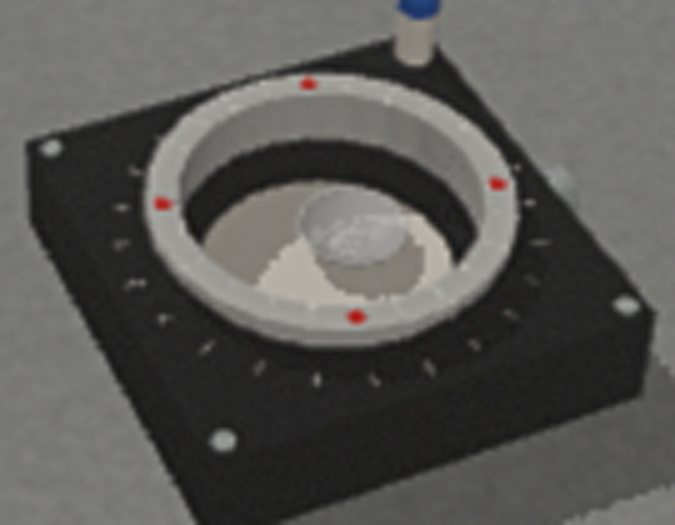

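Run:
```python
from h import *
from scipy.spatial.transform import Rotation as Ro
s=sense();w,x,y,z=s["ee_rot"];R=Ro.from_quat([x,y,z,w]);print(np.round(R.as_matrix(),3),s["eef_pos"],s["time_s"])
ct,cs=calibration("top"),calibration("side")
print("vial top",onz(ct,346.2,214.2,80.),"vial cap side",onz(cs,373.8,238.,80.))
T=np.array([[383.3,232.5],[345.6,239.9],[353.2,277.7],[391.3,270.5]]);S=np.array([[389,276.3],[351.3,256.3],[322,280.3],[360.8,302.9]])
P=[]
for t,q in zip(T,S):
    o1,d1=ray(ct,*t);o2,d2=ray(cs,*q);d1/=np.linalg.norm(d1);d2/=np.linalg.norm(d2)
    A=np.stack([d1,-d2],1);k=np.linalg.lstsq(A,o2-o1,rcond=None)[0];a,b=o1+k[0]*d1,o2+k[1]*d2
    P.append((a+b)/2);print(np.round((a+b)/2,1),"gap",np.linalg.norm(a-b).round(2))
P=np.array(P);c=P.mean(0);print("c",c,np.linalg.norm(P-c,axis=1),np.degrees(np.arctan2(*(P-c)[:,[1,0]].T)))
# deck height (dark) depth medians
for n,cc in(("top",ct),("side",cs)):
    X=cloud(cc,np.load(f"pics/{n}0d.npy"));r=np.hypot(X[...,0]-c[0],X[...,1]-c[1]);ok=(X[...,2]>36)&(X[...,2]<80)
    print(n,"deck",np.median(X[...,2][(r>78)&(r<86)&ok&(X[...,2]<55)]),"flange",np.median(X[...,2][(r>61)&(r<68)&ok]),"table",np.median(X[...,2][(r>140)&(r<180)]))
```

```text
[[-0.001 -0.896  0.445]
 [-0.001  0.445  0.896]
 [-1.     0.    -0.001]] [233.32128298 470.09817865 230.88752522] 0.15
vial top [598.78863223 -79.0528394   80.        ] vial cap side [601.47883405 -79.7842644   80.        ]
[ 555.6 -165.9   62.8] gap 1.35
[540.9 -77.   62.7] gap 1.76
[451.7 -91.7  62.5] gap 0.93
[ 466.  -181.1   63.2] gap 0.99
c [ 503.54156525 -128.94721773   62.81557064] [63.80521852 63.92407877 63.78629894 64.26890537] [ -35.36649352   54.28199804  144.32507675 -125.73452765]
top deck 45.08968156757612 flange 60.77534049159635 table 0.31791783704613863
side deck 44.728759250996745 flange 59.24685079452024 table -0.20532805595144055
```

The cup centre is about (503.5,-129), with the flange top about 62 mm high. The dots lie at angles of -35, 54, 144 and -126°. The vial is at (600,-79), clear of every push point. I'll move over and shut the gripper.

```bash
R='x'; python3 -m jog '[{"linear":[0,-0.85,-0.694],"rotation":[0.321,0,0],"grip":0},{"linear":[0,-0.85,-0.694],"rotation":[0.321,0,0],"grip":0},{"linear":[0,-0.85,-0.694],"rotation":[0.321,0,0],"grip":0},{"linear":[0,-0.85,-0.694],"rotation":[0.321,0,0],"grip":0},{"linear":[0,-0.85,-0.694],"rotation":[0.321,0,0],"grip":0},{"linear":[0,-0.85,-0.694],"rotation":[0.321,0,0],"grip":0},{"linear":[0,-0.85,-0.694],"rotation":[0.321,0,0],"grip":0},{"linear":[0,-0.85,-0.694],"rotation":[0.321,0,0],"grip":0},{"linear":[0,-0.85,-0.694],"rotation":[0.321,0,0],"grip":0},{"linear":[0,-0.85,-0.694],"rotation":[0.321,0,0],"grip":0}]' 40
cat > to.py <<'E'
# shift numbers to a world target
import sys,numpy as np
from rig import sense
from scipy.spatial.transform import Rotation as Ro
s=sense();w,x,y,z=s["ee_rot"];M=Ro.from_quat([x,y,z,w]).as_matrix();c=np.array([503.5,-129,0])
u=lambda a:np.array([np.cos(np.radians(a)),np.sin(np.radians(a)),0])*64
D={"C":c,"1":c+u(-35.6),"2":c+u(54.4),"3":c+u(144.4),"4":c+u(-125.6)}
print(s["time_s"],"pos",s["eef_pos"].round(1),"F",s["force"].round(1),"axes",M.round(3).tolist())
ang=Ro.from_matrix(M.T@np.column_stack([[0,0,-1],u(144.4)/64,u(54.4)/64])).as_rotvec()/.5
for k,h in [a.split(":") for a in sys.argv[1:]]:
    p=D[k]+[0,0,float(h)];print(k,h,"lin",((p-s["eef_pos"])@M/300).round(4),"rot",ang.round(4))
E
python3 to.py C:110 1:75 2:75
```

```text
time_s: 0.98
eef_pos: [369.7, 168.9, 230.9]
ee_rot: [0.629, -0.322, 0.63, 0.322]
force: [-0.5, 0.5, -0.0]
grip_width: -0.002
0.9833 pos [369.7 168.9 230.9] F [-0.5  0.5 -0. ] axes [[-0.001, -0.811, 0.585], [-0.001, 0.585, 0.811], [-1.0, 0.0, -0.001]]
C 110 lin [ 0.4033 -0.943  -0.5434] rot [-0.008  -0.0021 -0.0007]
1 75 lin [ 0.5199 -1.1563 -0.5425] rot [-0.008  -0.0021 -0.0007]
2 75 lin [ 0.5198 -0.9421 -0.33  ] rot [-0.008  -0.0021 -0.0007]
```

```bash
python3 -m jog '[{"linear":[0.1,-0.943,-0.543],"rotation":[-0.008,0,0],"grip":0},{"linear":[0.1,-0.943,-0.543],"rotation":[-0.008,0,0],"grip":0},{"linear":[0.1,-0.943,-0.543],"rotation":[-0.008,0,0],"grip":0},{"linear":[0.2,-0.943,-0.543],"rotation":[-0.008,0,0],"grip":0},{"linear":[0.3,-0.943,-0.543],"rotation":[-0.008,0,0],"grip":0},{"linear":[0.403,-0.943,-0.543],"rotation":[-0.008,0,0],"grip":0},{"linear":[0.403,-0.943,-0.543],"rotation":[-0.008,0,0],"grip":0},{"linear":[0.403,-0.943,-0.543],"rotation":[-0.008,0,0],"grip":0},{"linear":[0.403,-0.943,-0.543],"rotation":[-0.008,0,0],"grip":0},{"linear":[0.403,-0.943,-0.543],"rotation":[-0.008,0,0],"grip":0}]'
python3 to.py C:110 1:70 2:70 3:70
python3 - <<'E'
from h import *
for n in("wrist","side"):
    p,d=capture(n);cv2.imwrite(f"pics/{n}1.png",p[:,:,::-1])
c=calibration("wrist")
for a in(-35.6,54.4,144.4,-125.6): print(a,proj(c,np.array([503.5+64*np.cos(np.radians(a)),-129+64*np.sin(np.radians(a)),62]),True).round(0))
E
```

```text
time_s: 1.82
eef_pos: [503.7, -130.1, 106.8]
ee_rot: [0.628, -0.322, 0.631, 0.324]
force: [-0.1, 0.4, -0.4]
grip_width: -0.0
1.8167 pos [ 503.7 -130.1  106.8] F [-0.1  0.4 -0.4] axes [[-0.005, -0.812, 0.583], [0.001, 0.583, 0.812], [-1.0, 0.005, -0.002]]
C 110 lin [-0.0107  0.0028  0.0027] rot [-0.0028 -0.0039 -0.0093]
1 70 lin [ 0.1216 -0.2112  0.0032] rot [-0.0028 -0.0039 -0.0093]
2 70 lin [0.1222 0.0024 0.2163] rot [-0.0028 -0.0039 -0.0093]
3 70 lin [0.1236 0.2155 0.0026] rot [-0.0028 -0.0039 -0.0093]
-35.6 [317. 366.]
54.4 [433. 266.]
144.4 [317. 146.]
-125.6 [202. 266.]
```

View pics/wrist1.png

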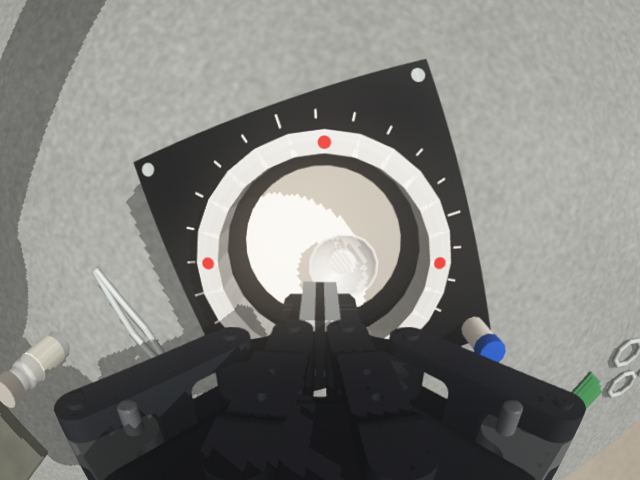

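View pics/side1.png

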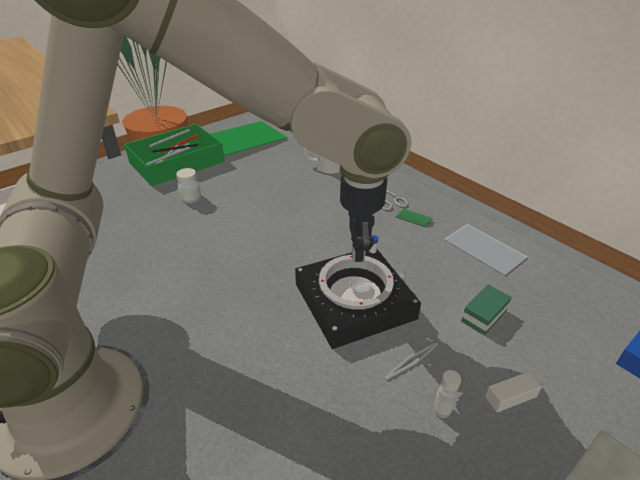

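Wrist view: dots at (324,142), (208,263) and (440,263), shut fingertips at (320,283), and the vial well to the side at (490,345). This agrees with my estimates to within 2–3 mm. Now over point 1.

```bash
python3 -m jog '[{"linear":[0,-0.1,0.003],"rotation":[0,0,-0.009],"grip":0},{"linear":[0.02,-0.211,0.003],"rotation":[0,0,-0.009],"grip":0},{"linear":[0.09,-0.211,0.003],"rotation":[0,0,-0.009],"grip":0},{"linear":[0.122,-0.211,0.003],"rotation":[0,0,-0.009],"grip":0},{"linear":[0.122,-0.211,0.003],"rotation":[0,0,-0.009],"grip":0},{"linear":[0.122,-0.211,0.003],"rotation":[0,0,-0.009],"grip":0}]'
python3 to.py 1:70
```

```text
time_s: 2.42
eef_pos: [555.1, -162.3, 73.3]
ee_rot: [0.628, -0.325, 0.629, 0.323]
force: [0.4, 0.7, 0.8]
grip_width: -0.0
2.4167 pos [ 555.1 -162.3   73.3] F [0.4 0.7 0.8] axes [[0.001, -0.814, 0.58], [-0.002, 0.58, 0.814], [-1.0, -0.001, -0.001]]
1 70 lin [ 0.011  -0.0089 -0.01  ] rot [ 0.0045 -0.0021  0.003 ]
```

```bash
python3 -m jog '[{"linear":[0.01,-0.009,-0.01],"rotation":[0.004,0,0],"grip":0},{"linear":[0.02,-0.009,-0.01],"rotation":[0.004,0,0],"grip":0},{"linear":[0.027,-0.009,-0.01],"rotation":[0.004,0,0],"grip":0},{"linear":[0.027,-0.009,-0.01],"rotation":[0.004,0,0],"grip":0},{"linear":[0.027,-0.009,-0.01],"rotation":[0.004,0,0],"grip":0}]'
python3 to.py 1:63
python3 -m jog '[{"linear":[0.003,0,0],"rotation":[0,0,0],"grip":0},{"linear":[0.006,0,0],"rotation":[0,0,0],"grip":0},{"linear":[0.006,0,0],"rotation":[0,0,0],"grip":0}]'
python3 to.py 1:62
```

```text
time_s: 2.83
eef_pos: [555.5, -166.3, 65.3]
ee_rot: [0.629, -0.324, 0.629, 0.323]
force: [0.3, 0.1, -0.7]
grip_width: 0.002
2.8333 pos [ 555.5 -166.3   65.3] F [ 0.3  0.1 -0.7] axes [[0.001, -0.813, 0.582], [-0.002, 0.582, 0.813], [-1.0, -0.001, -0.001]]
1 63 lin [ 0.0077 -0.0001  0.0001] rot [ 0.0003 -0.0021  0.003 ]
time_s: 3.08
eef_pos: [555.4, -166.2, 63.4]
ee_rot: [0.629, -0.324, 0.629, 0.323]
force: [0.3, 0.2, 0.3]
grip_width: 0.003
3.0833 pos [ 555.4 -166.2   63.4] F [0.3 0.2 0.3] axes [[0.0, -0.813, 0.582], [-0.002, 0.582, 0.813], [-1.0, -0.001, -0.001]]
1 62 lin [ 0.0046 -0.0003  0.0001] rot [ 0.0001 -0.0022  0.0026]
```

```bash
for i in 1 2; do python3 -m jog '[{"linear":[0.002,0,0],"rotation":[0,0,0],"grip":0},{"linear":[0.004,0,0],"rotation":[0,0,0],"grip":0},{"linear":[0.004,0,0],"rotation":[0,0,0],"grip":0}]' | grep -v rot|tr '\n' ' ';echo; done
```

```text
time_s: 3.33 eef_pos: [555.4, -166.2, 62.0] force: [0.3, -0.4, -0.1] grip_width: -0.002 
time_s: 3.58 eef_pos: [555.4, -166.2, 60.9] force: [0.5, 0.2, 0.4] grip_width: 0.001
```

```bash
python3 -m jog '[{"linear":[0.002,0,0],"rotation":[0,0,0],"grip":0},{"linear":[0.004,0,0],"rotation":[0,0,0],"grip":0},{"linear":[0.004,0,0],"rotation":[0,0,0],"grip":0}]' | grep -v rot|tr '\n' ' '
python3 - <<'E'
from h import *
p,d=capture("wrist");cv2.imwrite("pics/wrist2.png",p[:,:,::-1])
p,d=capture("side");cv2.imwrite("pics/side2.png",cv2.resize(p[200:350,270:470,::-1],None,fx=4,fy=4))
E
```

```text
time_s: 3.83 eef_pos: [555.6, -166.3, 60.0] force: [-0.5, 1.6, 4.0] grip_width: -0.003
```

View pics/wrist2.png

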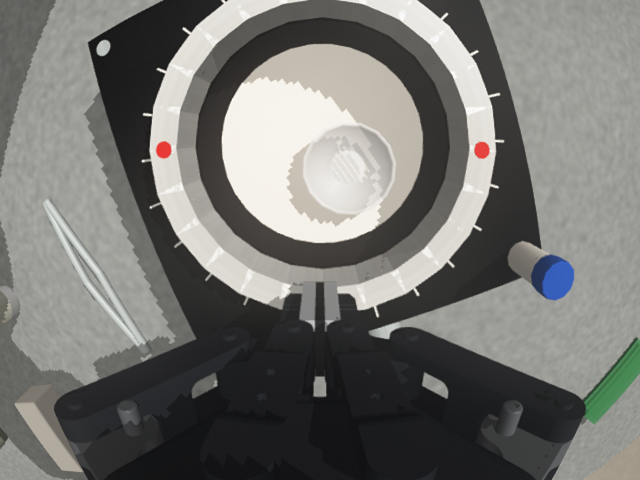

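View pics/side2.png

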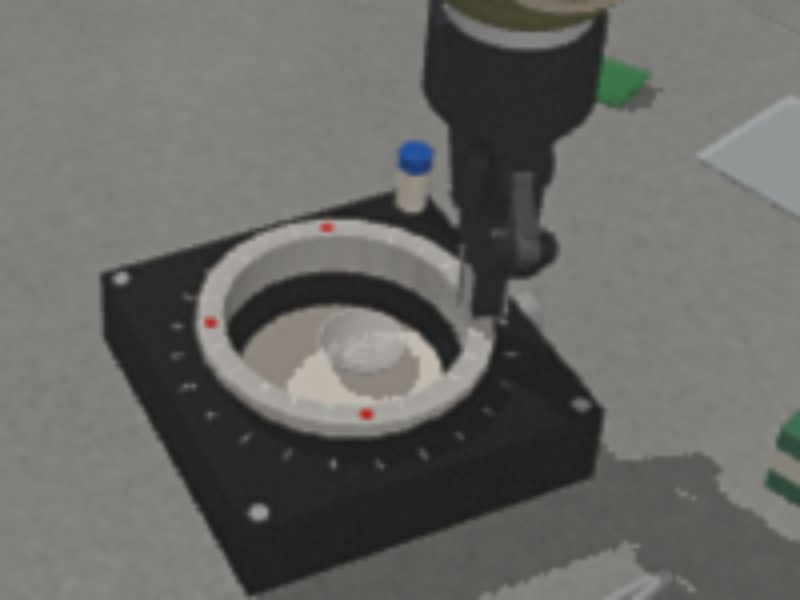

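Both views show the shut tips on the rim at point 1, and contact begins at z≈60. That puts home at about z=51. The first push is a small one.

```bash
for i in 1 2; do python3 -m jog '[{"linear":[0.002,0,0],"rotation":[0,0,0],"grip":0},{"linear":[0.004,0,0],"rotation":[0,0,0],"grip":0},{"linear":[0.004,0,0],"rotation":[0,0,0],"grip":0}]' | grep -v rot|tr '\n' ' ';echo; done
```

```text
time_s: 4.18 eef_pos: [555.8, -166.3, 59.0] force: [0.7, 0.4, 3.8] grip_width: 0.003 
time_s: 4.43 eef_pos: [556.0, -166.4, 58.0] force: [0.2, 0.4, 3.4] grip_width: 0.0
```

```bash
python3 -m jog '[{"linear":[-0.04,0,0],"rotation":[0,0,0],"grip":0},{"linear":[-0.04,0.13,0],"rotation":[0,0,0],"grip":0},{"linear":[-0.04,0.26,0],"rotation":[0,0,0],"grip":0},{"linear":[-0.04,0.39,0],"rotation":[0,0,0],"grip":0},{"linear":[-0.04,0.427,0],"rotation":[0,0,0],"grip":0},{"linear":[-0.025,0.427,0],"rotation":[0,0,0],"grip":0},{"linear":[-0.018,0.427,0],"rotation":[0,0,0],"grip":0},{"linear":[-0.018,0.427,0],"rotation":[0,0,0],"grip":0}]'
python3 to.py 3:60
```

```text
time_s: 5.1
eef_pos: [452.7, -92.5, 62.9]
ee_rot: [0.629, -0.324, 0.629, 0.322]
force: [0.7, -1.0, -0.1]
grip_width: -0.003
5.1 pos [452.7 -92.5  62.9] F [ 0.7 -1.  -0.1] axes [[0.003, -0.813, 0.582], [-0.003, 0.582, 0.813], [-1.0, -0.004, -0.001]]
3 60 lin [ 0.0096  0.0048 -0.0003] rot [-0.0004 -0.0012  0.0071]
```

Run:
```python
from h import *
p,d=capture("wrist");cv2.imwrite("pics/wrist3.png",p[:,:,::-1])
p,d=capture("side");c=calibration("side");cv2.imwrite("pics/side3.png",cv2.resize(p[200:350,270:470,::-1],None,fx=4,fy=4))
r=reds(p,(290,240,425,345),30);print(r.round(1))
```

```text
[[351.2 256.7   8. ]
 [389.  277.3  11. ]
 [361.3 303.2  11. ]]
```

View pics/side3.png

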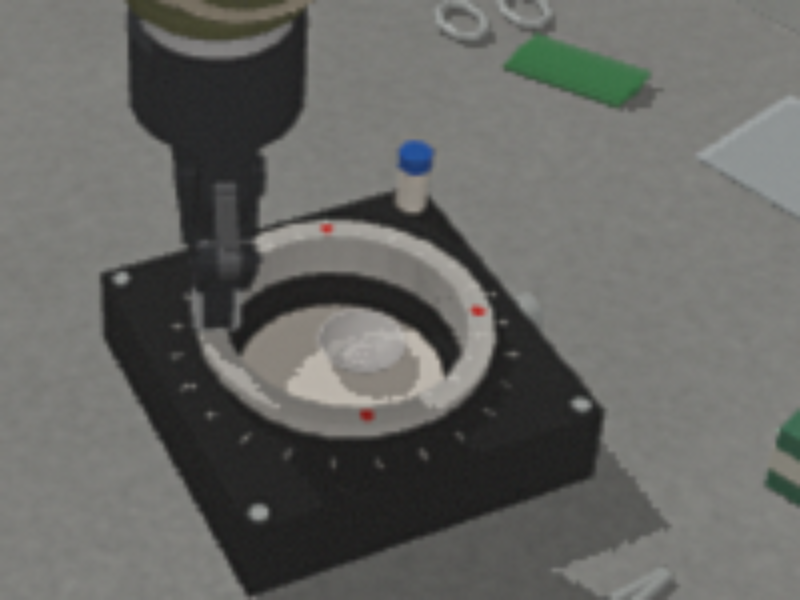

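Point 1 sank by about 1 px in the side view, which is about 2 mm. Now point 3.

```bash
python3 -m jog '[{"linear":[0.003,0.004,0],"rotation":[0,0,0],"grip":0},{"linear":[0.006,0.004,0],"rotation":[0,0,0],"grip":0},{"linear":[0.006,0.004,0],"rotation":[0,0,0],"grip":0}]' | grep -v rot|tr '\n' ' ';echo; for i in 1 2 3; do python3 -m jog '[{"linear":[0.002,0,0],"rotation":[0,0,0],"grip":0},{"linear":[0.004,0,0],"rotation":[0,0,0],"grip":0},{"linear":[0.004,0,0],"rotation":[0,0,0],"grip":0}]' | grep -v rot|tr '\n' ' ';echo; done
```

```text
time_s: 5.45 eef_pos: [452.0, -92.2, 61.1] force: [0.6, -0.4, -0.3] grip_width: -0.001 
time_s: 5.7 eef_pos: [451.9, -92.1, 59.9] force: [-1.8, -0.0, 2.8] grip_width: -0.001 
time_s: 5.95 eef_pos: [451.8, -92.1, 58.7] force: [-0.4, 1.1, 2.4] grip_width: -0.002 
time_s: 6.2 eef_pos: [451.7, -92.0, 57.4] force: [-1.1, 1.2, 1.9] grip_width: 0.0
```

```bash
python3 -m jog '[{"linear":[-0.04,0,0],"rotation":[0,0,0],"grip":0},{"linear":[-0.04,-0.1,0.1],"rotation":[0,0,0],"grip":0},{"linear":[-0.04,-0.2,0.2],"rotation":[0,0,0],"grip":0},{"linear":[-0.04,-0.213,0.213],"rotation":[0,0,0],"grip":0},{"linear":[-0.022,-0.213,0.213],"rotation":[0,0,0],"grip":0},{"linear":[-0.012,-0.213,0.213],"rotation":[0,0,0],"grip":0},{"linear":[-0.012,-0.213,0.213],"rotation":[0,0,0],"grip":0}]'
python3 to.py 2:58
```

```text
time_s: 6.78
eef_pos: [539.1, -77.1, 59.8]
ee_rot: [0.628, -0.323, 0.63, 0.323]
force: [-0.0, -0.5, 0.4]
grip_width: 0.001
6.7833 pos [539.1 -77.1  59.8] F [-0.  -0.5  0.4] axes [[-0.001, -0.813, 0.583], [-0.001, 0.583, 0.813], [-1.0, 0.001, -0.002]]
2 58 lin [ 0.006  -0.0041  0.0036] rot [-0.0017 -0.0034 -0.001 ]
```

```bash
python3 -m jog '[{"linear":[0.002,-0.004,0.004],"rotation":[0,0,0],"grip":0},{"linear":[0.004,-0.004,0.004],"rotation":[0,0,0],"grip":0},{"linear":[0.004,-0.004,0.004],"rotation":[0,0,0],"grip":0}]' | grep -v rot|tr '\n' ' ';echo; for i in 1 2; do python3 -m jog '[{"linear":[0.002,0,0],"rotation":[0,0,0],"grip":0},{"linear":[0.004,0,0],"rotation":[0,0,0],"grip":0},{"linear":[0.004,0,0],"rotation":[0,0,0],"grip":0}]' | grep -v rot|tr '\n' ' ';echo; done
```

```text
time_s: 7.03 eef_pos: [540.4, -77.0, 58.6] force: [-0.2, 0.4, -0.1] grip_width: -0.003 
time_s: 7.28 eef_pos: [540.3, -77.2, 57.7] force: [-2.0, -0.9, 1.5] grip_width: -0.001 
time_s: 7.53 eef_pos: [540.5, -77.2, 56.7] force: [-0.0, 0.8, 2.5] grip_width: -0.003
```

```bash
python3 -m jog '[{"linear":[0.002,0,0],"rotation":[0,0,0],"grip":0},{"linear":[0.003,0,0],"rotation":[0,0,0],"grip":0},{"linear":[0.003,0,0],"rotation":[0,0,0],"grip":0}]' | grep -v rot|tr '\n' ' ';echo; python3 -m jog '[{"linear":[-0.04,0,0],"rotation":[0,0,0],"grip":0},{"linear":[-0.04,0,-0.13],"rotation":[0,0,0],"grip":0},{"linear":[-0.04,0,-0.26],"rotation":[0,0,0],"grip":0},{"linear":[-0.04,0,-0.39],"rotation":[0,0,0],"grip":0},{"linear":[-0.04,0,-0.427],"rotation":[0,0,0],"grip":0},{"linear":[-0.025,0,-0.427],"rotation":[0,0,0],"grip":0},{"linear":[-0.018,0,-0.427],"rotation":[0,0,0],"grip":0},{"linear":[-0.018,0,-0.427],"rotation":[0,0,0],"grip":0}]'
python3 to.py 4:58
python3 - <<'E'
from h import *
p,d=capture("side");cv2.imwrite("pics/side4.png",cv2.resize(p[200:350,270:470,::-1],None,fx=4,fy=4))
r=reds(p,(290,240,425,345),30);print(r.round(1))
E
```

```text
time_s: 7.78 eef_pos: [540.6, -77.1, 56.1] force: [-1.2, 1.1, 4.2] grip_width: -0.003 
time_s: 8.45
eef_pos: [466.1, -180.3, 60.9]
ee_rot: [0.628, -0.323, 0.63, 0.323]
force: [-0.4, -0.6, 0.7]
grip_width: 0.005
8.45 pos [ 466.1 -180.3   60.9] F [-0.4 -0.6  0.7] axes [[-0.001, -0.813, 0.583], [-0.001, 0.583, 0.813], [-1.0, 0.001, -0.001]]
4 58 lin [ 0.0098 -0.002  -0.0017] rot [-0.0013 -0.0026 -0.0015]
[[350.6 258.3   6. ]
 [388.8 277.2   9. ]
 [322.3 281.8  11. ]]
```

View pics/side4.png

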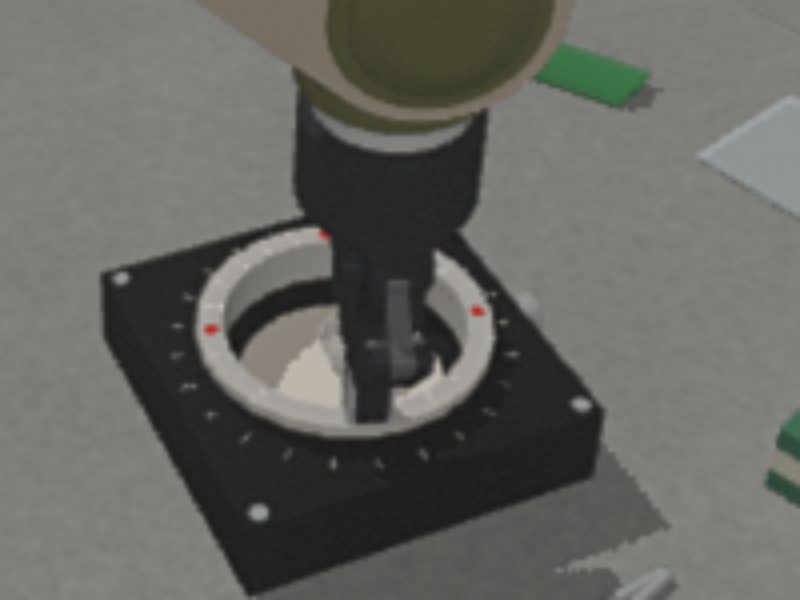

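The cup is following the pushes: point 3 is down 1.5 px, point 2 about 2 px and point 1 about 1 px. Now point 4.

```bash
for i in 1 2 3; do python3 -m jog '[{"linear":[0.002,-0.001,-0.001],"rotation":[0,0,0],"grip":0},{"linear":[0.004,-0.001,-0.001],"rotation":[0,0,0],"grip":0},{"linear":[0.004,-0.001,-0.001],"rotation":[0,0,0],"grip":0}]' | grep -v rot|tr '\n' ' ';echo; done
```

```text
time_s: 8.75 eef_pos: [466.6, -180.0, 59.8] force: [0.3, -0.6, 0.1] grip_width: -0.001 
time_s: 9.0 eef_pos: [466.7, -180.3, 58.6] force: [0.1, -0.1, -0.3] grip_width: 0.0 
time_s: 9.25 eef_pos: [467.0, -180.8, 57.5] force: [-0.2, -0.0, 2.0] grip_width: 0.0
```

```bash
for i in 1 2; do python3 -m jog '[{"linear":[0.002,0,0],"rotation":[0,0,0],"grip":0},{"linear":[0.004,0,0],"rotation":[0,0,0],"grip":0},{"linear":[0.004,0,0],"rotation":[0,0,0],"grip":0}]' | grep -v rot|tr '\n' ' ';echo; done
python3 -m jog '[{"linear":[-0.04,0,0],"rotation":[0,0,0],"grip":0},{"linear":[-0.04,-0.1,0.1],"rotation":[0,0,0],"grip":0},{"linear":[-0.04,-0.213,0.213],"rotation":[0,0,0],"grip":0},{"linear":[-0.04,-0.213,0.213],"rotation":[0,0,0],"grip":0},{"linear":[-0.022,-0.213,0.213],"rotation":[0,0,0],"grip":0},{"linear":[-0.012,-0.213,0.213],"rotation":[0,0,0],"grip":0},{"linear":[-0.012,-0.213,0.213],"rotation":[0,0,0],"grip":0}]' | grep -v rot
python3 to.py 1:57
python3 - <<'E'
from h import *
p,d=capture("side");r=reds(p,(290,240,425,345),30);print(r.round(1))
E
```

```text
time_s: 9.5 eef_pos: [467.0, -181.0, 56.4] force: [-1.0, 0.2, 2.1] grip_width: 0.002 
time_s: 9.75 eef_pos: [466.9, -181.1, 55.3] force: [-1.8, -0.5, 4.0] grip_width: -0.004 
time_s: 10.33
eef_pos: [554.4, -166.1, 57.5]
force: [-1.0, -0.5, 0.5]
grip_width: 0.006
10.3333 pos [ 554.4 -166.1   57.5] F [-1.  -0.5  0.5] axes [[-0.003, -0.813, 0.582], [-0.0, 0.582, 0.813], [-1.0, 0.003, -0.002]]
1 57 lin [ 0.0016 -0.0032  0.0018] rot [ 0.0013 -0.0043 -0.0052]
[[351.  257.9   9. ]
 [322.4 282.7  10. ]
 [361.3 305.1  11. ]]
```

```bash
for i in 1 2 3; do python3 -m jog '[{"linear":[0.002,-0.001,0.001],"rotation":[0,0,0],"grip":0},{"linear":[0.004,-0.001,0.001],"rotation":[0,0,0],"grip":0},{"linear":[0.004,-0.001,0.001],"rotation":[0,0,0],"grip":0}]' | grep -v rot|tr '\n' ' ';echo; done
python3 -m jog '[{"linear":[-0.04,0,0],"rotation":[0,0,0],"grip":0},{"linear":[-0.04,0.13,0],"rotation":[0,0,0],"grip":0},{"linear":[-0.04,0.26,0],"rotation":[0,0,0],"grip":0},{"linear":[-0.04,0.39,0],"rotation":[0,0,0],"grip":0},{"linear":[-0.04,0.427,0],"rotation":[0,0,0],"grip":0},{"linear":[-0.025,0.427,0],"rotation":[0,0,0],"grip":0},{"linear":[-0.012,0.427,0],"rotation":[0,0,0],"grip":0},{"linear":[-0.012,0.427,0],"rotation":[0,0,0],"grip":0}]' |grep -v rot
python3 to.py 3:57
```

```text
time_s: 10.63 eef_pos: [554.7, -166.5, 57.0] force: [-0.1, -0.1, -1.0] grip_width: 0.0 
time_s: 10.88 eef_pos: [555.1, -166.6, 56.2] force: [-1.5, 0.0, 3.3] grip_width: 0.004 
time_s: 11.13 eef_pos: [555.4, -166.6, 55.3] force: [-1.6, -0.5, 3.9] grip_width: -0.0 
time_s: 11.8
eef_pos: [452.0, -92.6, 58.5]
force: [-0.1, 0.4, -0.1]
grip_width: 0.001
11.8 pos [452.  -92.6  58.5] F [-0.1  0.4 -0.1] axes [[-0.002, -0.813, 0.583], [-0.001, 0.583, 0.813], [-1.0, 0.001, -0.002]]
3 57 lin [0.0049 0.0031 0.0012] rot [-0.001  -0.0047 -0.0027]
```

```bash
for i in 1 2 3; do python3 -m jog '[{"linear":[0.002,0.001,0],"rotation":[0,0,0],"grip":0},{"linear":[0.004,0.001,0],"rotation":[0,0,0],"grip":0},{"linear":[0.004,0.001,0],"rotation":[0,0,0],"grip":0}]' | grep -v rot|tr '\n' ' ';echo; done
```

```text
time_s: 12.05 eef_pos: [452.1, -92.8, 57.0] force: [-0.0, 1.2, 0.0] grip_width: 0.004 
time_s: 12.3 eef_pos: [451.9, -92.7, 55.7] force: [-0.6, -0.2, -0.4] grip_width: -0.0 
time_s: 12.55 eef_pos: [451.8, -92.6, 54.7] force: [-0.9, -1.2, 2.2] grip_width: -0.001
```

```bash
python3 -m jog '[{"linear":[0.002,0,0],"rotation":[0,0,0],"grip":0},{"linear":[0.004,0,0],"rotation":[0,0,0],"grip":0},{"linear":[0.004,0,0],"rotation":[0,0,0],"grip":0}]' | grep -v rot|tr '\n' ' ';echo
python3 -m jog '[{"linear":[-0.04,0,0],"rotation":[0,0,0],"grip":0},{"linear":[-0.04,-0.1,0.1],"rotation":[0,0,0],"grip":0},{"linear":[-0.04,-0.213,0.213],"rotation":[0,0,0],"grip":0},{"linear":[-0.04,-0.213,0.215],"rotation":[0,0,0],"grip":0},{"linear":[-0.022,-0.213,0.215],"rotation":[0,0,0],"grip":0},{"linear":[-0.012,-0.213,0.215],"rotation":[0,0,0],"grip":0},{"linear":[-0.012,-0.213,0.215],"rotation":[0,0,0],"grip":0}]' | grep -v rot
python3 to.py 2:56
python3 - <<'E'
from h import *
p,d=capture("side");r=reds(p,(290,240,425,345),30);print(r.round(1))
E
```

```text
time_s: 12.8 eef_pos: [451.7, -92.6, 53.7] force: [-1.5, 0.1, 3.3] grip_width: 0.003 
time_s: 13.38
eef_pos: [539.6, -77.3, 55.8]
force: [-0.7, 0.5, -0.0]
grip_width: -0.001
13.3833 pos [539.6 -77.3  55.8] F [-0.7  0.5 -0. ] axes [[-0.005, -0.812, 0.583], [-0.0, 0.583, 0.812], [-1.0, 0.004, -0.003]]
2 56 lin [-0.0006 -0.0026  0.003 ] rot [-0.0022 -0.0065 -0.0078]
[[388.7 278.2   9. ]
 [322.3 283.6   9. ]
 [361.3 305.7  12. ]]
```

```bash
for i in 1 2; do python3 -m jog '[{"linear":[0.002,-0.001,0.001],"rotation":[0,-0.003,-0.003],"grip":0},{"linear":[0.005,-0.001,0.001],"rotation":[0,-0.003,-0.003],"grip":0},{"linear":[0.005,-0.001,0.001],"rotation":[0,-0.003,-0.003],"grip":0}]' | grep -v rot|tr '\n' ' ';echo; done
```

```text
time_s: 13.68 eef_pos: [539.8, -77.5, 54.9] force: [0.4, -0.2, -1.3] grip_width: 0.001 
time_s: 13.93 eef_pos: [540.2, -77.5, 53.6] force: [-0.3, 0.9, 1.7] grip_width: -0.002
```

```bash
python3 -m jog '[{"linear":[0.002,0,0],"rotation":[0,0,0],"grip":0},{"linear":[0.004,0,0],"rotation":[0,0,0],"grip":0},{"linear":[0.004,0,0],"rotation":[0,0,0],"grip":0}]' | grep -v rot|tr '\n' ' ';echo
python3 -m jog '[{"linear":[-0.04,0,0],"rotation":[0,0,0],"grip":0},{"linear":[-0.04,0,-0.13],"rotation":[0,0,0],"grip":0},{"linear":[-0.04,0,-0.26],"rotation":[0,0,0],"grip":0},{"linear":[-0.04,0,-0.39],"rotation":[0,0,0],"grip":0},{"linear":[-0.04,0,-0.427],"rotation":[0,0,0],"grip":0},{"linear":[-0.025,0,-0.427],"rotation":[0,0,0],"grip":0},{"linear":[-0.012,0,-0.427],"rotation":[0,0,0],"grip":0},{"linear":[-0.012,0,-0.427],"rotation":[0,0,0],"grip":0}]'|grep -v rot
python3 to.py 4:56
for i in 1 2; do python3 -m jog '[{"linear":[0.002,0,0],"rotation":[0,0,0],"grip":0},{"linear":[0.004,0,0],"rotation":[0,0,0],"grip":0},{"linear":[0.004,0,0],"rotation":[0,0,0],"grip":0}]' | grep -v rot|tr '\n' ' ';echo; done
```

```text
time_s: 14.18 eef_pos: [540.4, -77.5, 52.8] force: [-0.3, 0.3, 3.8] grip_width: -0.001 
time_s: 14.85
eef_pos: [465.7, -180.5, 55.3]
force: [-0.9, -0.0, -0.7]
grip_width: -0.001
14.85 pos [ 465.7 -180.5   55.3] F [-0.9 -0.  -0.7] axes [[-0.001, -0.812, 0.583], [0.001, 0.583, 0.812], [-1.0, 0.001, 0.0]]
4 56 lin [-0.0022 -0.0025 -0.0002] rot [-0.0022  0.0008 -0.002 ]
time_s: 15.1 eef_pos: [466.1, -179.8, 54.2] force: [0.2, 0.5, 1.1] grip_width: -0.001 
time_s: 15.35 eef_pos: [466.4, -179.8, 53.2] force: [-0.8, -0.8, 2.1] grip_width: 0.002
```

```bash
python3 -m jog '[{"linear":[0.002,0,0],"rotation":[0,0,0],"grip":0},{"linear":[0.004,0,0],"rotation":[0,0,0],"grip":0},{"linear":[0.004,0,0],"rotation":[0,0,0],"grip":0}]' | grep -v rot|tr '\n' ' ';echo
python3 -m jog '[{"linear":[-0.04,0,0],"rotation":[0,0,0],"grip":0},{"linear":[-0.04,-0.1,0.1],"rotation":[0,0,0],"grip":0},{"linear":[-0.04,-0.215,0.213],"rotation":[0,0,0],"grip":0},{"linear":[-0.04,-0.215,0.213],"rotation":[0,0,0],"grip":0},{"linear":[-0.022,-0.215,0.213],"rotation":[0,0,0],"grip":0},{"linear":[-0.01,-0.215,0.213],"rotation":[0,0,0],"grip":0},{"linear":[-0.01,-0.215,0.213],"rotation":[0,0,0],"grip":0}]' | grep -v rot
python3 to.py 1:54
for i in 1 2; do python3 -m jog '[{"linear":[0.002,-0.001,0.001],"rotation":[0,0,0],"grip":0},{"linear":[0.004,-0.001,0.001],"rotation":[0,0,0],"grip":0},{"linear":[0.004,-0.001,0.001],"rotation":[0,0,0],"grip":0}]' | grep -v rot|tr '\n' ' ';echo; done
```

```text
time_s: 15.6 eef_pos: [466.5, -179.9, 52.2] force: [-2.1, -0.9, 3.9] grip_width: 0.0 
time_s: 16.18
eef_pos: [554.6, -165.1, 53.9]
force: [0.3, -0.3, -0.2]
grip_width: -0.002
16.1833 pos [ 554.6 -165.1   53.9] F [ 0.3 -0.3 -0.2] axes [[-0.002, -0.813, 0.582], [0.001, 0.582, 0.813], [-1.0, 0.003, -0.0]]
1 54 lin [-0.0005 -0.0048 -0.0014] rot [ 0.0013 -0.0006 -0.0053]
time_s: 16.43 eef_pos: [554.4, -165.3, 52.8] force: [-0.1, 0.1, -0.0] grip_width: 0.007 
time_s: 16.68 eef_pos: [554.8, -165.3, 51.9] force: [-0.5, 0.5, 2.5] grip_width: -0.003
```

```bash
for i in 1 2; do python3 -m jog '[{"linear":[0.001,-0.001,0],"rotation":[0,0,0],"grip":0},{"linear":[0.003,-0.001,0],"rotation":[0,0,0],"grip":0},{"linear":[0.003,-0.001,0],"rotation":[0,0,0],"grip":0}]' | grep -v rot|tr '\n' ' ';echo; done
```

```text
time_s: 16.93 eef_pos: [555.0, -165.4, 51.2] force: [-2.3, 1.9, 5.9] grip_width: 0.004 
time_s: 17.18 eef_pos: [555.0, -165.4, 51.1] force: [-5.5, 3.1, 10.2] grip_width: 0.001
```

```bash
python3 -m jog '[{"linear":[0.003,0,0],"rotation":[0,0,0],"grip":0},{"linear":[0.005,0,0],"rotation":[0,0,0],"grip":0},{"linear":[0.005,0,0],"rotation":[0,0,0],"grip":0}]' | grep -v rot|tr '\n' ' ';echo
python3 -m jog '[{"linear":[-0.04,0,0],"rotation":[0,0,0],"grip":0},{"linear":[-0.04,0.13,0],"rotation":[0,0,0],"grip":0},{"linear":[-0.04,0.26,0],"rotation":[0,0,0],"grip":0},{"linear":[-0.04,0.39,0],"rotation":[0,0,0],"grip":0},{"linear":[-0.04,0.427,0],"rotation":[0,0,0],"grip":0},{"linear":[-0.025,0.427,0],"rotation":[0,0,0],"grip":0},{"linear":[-0.013,0.427,0],"rotation":[0,0,0],"grip":0},{"linear":[-0.013,0.427,0],"rotation":[0,0,0],"grip":0}]' |grep -v rot
python3 to.py 3:53
for i in 1 ; do python3 -m jog '[{"linear":[0.002,0.001,0],"rotation":[0,0,0],"grip":0},{"linear":[0.004,0.001,0],"rotation":[0,0,0],"grip":0},{"linear":[0.004,0.001,0],"rotation":[0,0,0],"grip":0}]' | grep -v rot|tr '\n' ' ';echo; done
```

```text
time_s: 17.43 eef_pos: [555.1, -165.4, 51.0] force: [-7.2, 3.2, 15.5] grip_width: -0.004 
time_s: 18.1
eef_pos: [451.6, -91.5, 54.7]
force: [-0.3, 0.4, 0.4]
grip_width: -0.001
18.1 pos [451.6 -91.5  54.7] F [-0.3  0.4  0.4] axes [[-0.003, -0.813, 0.582], [0.001, 0.582, 0.813], [-1.0, 0.003, -0.001]]
3 53 lin [ 0.0055  0.     -0.0009] rot [ 0.     -0.0014 -0.0058]
time_s: 18.35 eef_pos: [451.8, -91.7, 53.2] force: [-0.8, 0.5, -0.1] grip_width: 0.003
```

```bash
for i in 1 2 3 4; do python3 -m jog '[{"linear":[0.002,0,0],"rotation":[0,0,0],"grip":0},{"linear":[0.003,0,0],"rotation":[0,0,0],"grip":0},{"linear":[0.003,0,0],"rotation":[0,0,0],"grip":0}]' | grep -v rot|tr '\n' ' ';echo; done
```

```text
time_s: 18.6 eef_pos: [452.0, -91.9, 52.3] force: [-0.4, 0.5, -0.3] grip_width: 0.0 
time_s: 18.85 eef_pos: [451.9, -91.9, 51.5] force: [-0.9, 0.9, 3.5] grip_width: -0.002 
time_s: 19.1 eef_pos: [452.0, -91.9, 51.0] force: [-3.3, 1.2, 7.8] grip_width: 0.001 
time_s: 19.35 eef_pos: [452.0, -91.8, 51.0] force: [-5.6, 2.2, 14.7] grip_width: 0.003
```

Points 1 and 3 are now firm at z≈51. Next are points 2 and 4.

```bash
python3 -m jog '[{"linear":[-0.04,0,0],"rotation":[0,0,0],"grip":0},{"linear":[-0.04,-0.1,0.1],"rotation":[0,0,0],"grip":0},{"linear":[-0.04,-0.215,0.213],"rotation":[0,0,0],"grip":0},{"linear":[-0.04,-0.215,0.215],"rotation":[0,0,0],"grip":0},{"linear":[-0.022,-0.215,0.215],"rotation":[0,0,0],"grip":0},{"linear":[-0.012,-0.215,0.215],"rotation":[0,0,0],"grip":0},{"linear":[-0.012,-0.215,0.215],"rotation":[0,0,0],"grip":0}]' | grep -v rot
python3 to.py 2:52
for i in 1 2 ; do python3 -m jog '[{"linear":[0.002,0,0.001],"rotation":[0,0,0],"grip":0},{"linear":[0.003,0,0.001],"rotation":[0,0,0],"grip":0},{"linear":[0.003,0,0.001],"rotation":[0,0,0],"grip":0}]' | grep -v rot|tr '\n' ' ';echo; done
```

```text
time_s: 19.93
eef_pos: [540.2, -76.8, 53.0]
force: [-0.5, -0.7, -0.1]
grip_width: -0.002
19.9333 pos [540.2 -76.8  53. ] F [-0.5 -0.7 -0.1] axes [[-0.005, -0.813, 0.582], [0.002, 0.582, 0.813], [-1.0, 0.005, -0.002]]
2 52 lin [ 0.0035 -0.0017  0.0006] rot [-0.0007 -0.0036 -0.0107]
time_s: 20.18 eef_pos: [539.9, -76.8, 52.2] force: [-0.4, -0.3, -0.2] grip_width: -0.001 
time_s: 20.43 eef_pos: [540.0, -76.6, 51.4] force: [0.2, -0.8, -0.3] grip_width: -0.002
```

```bash
for i in 1 2 3; do python3 -m jog '[{"linear":[0.002,0,0],"rotation":[0,0,0],"grip":0},{"linear":[0.003,0,0],"rotation":[0,0,0],"grip":0},{"linear":[0.003,0,0],"rotation":[0,0,0],"grip":0}]' | grep -v rot|tr '\n' ' ';echo; done
```

```text
time_s: 20.68 eef_pos: [540.0, -76.6, 51.1] force: [-2.3, -0.3, 6.9] grip_width: -0.003 
time_s: 20.93 eef_pos: [540.0, -76.6, 51.0] force: [-4.0, 0.4, 8.9] grip_width: -0.002 
time_s: 21.18 eef_pos: [540.1, -76.6, 51.0] force: [-4.6, 0.9, 10.5] grip_width: -0.005
```

```bash
python3 -m jog '[{"linear":[0.004,0,0],"rotation":[0,0,0],"grip":0},{"linear":[0.008,0,0],"rotation":[0,0,0],"grip":0},{"linear":[0.008,0,0],"rotation":[0,0,0],"grip":0}]' | grep -v rot|tr '\n' ' ';echo
python3 -m jog '[{"linear":[-0.04,0,0],"rotation":[0,0,0],"grip":0},{"linear":[-0.04,0,-0.13],"rotation":[0,0,0],"grip":0},{"linear":[-0.04,0,-0.26],"rotation":[0,0,0],"grip":0},{"linear":[-0.04,0,-0.39],"rotation":[0,0,0],"grip":0},{"linear":[-0.04,0,-0.427],"rotation":[0,0,0],"grip":0},{"linear":[-0.025,0,-0.427],"rotation":[0,0,0],"grip":0},{"linear":[-0.012,0,-0.427],"rotation":[0,0,0],"grip":0},{"linear":[-0.012,0,-0.427],"rotation":[0,0,0],"grip":0}]'|grep -v rot
python3 to.py 4:52
for i in 1 2; do python3 -m jog '[{"linear":[0.002,0,0],"rotation":[0,0,0],"grip":0},{"linear":[0.003,0,0],"rotation":[0,0,0],"grip":0},{"linear":[0.003,0,0],"rotation":[0,0,0],"grip":0}]' | grep -v rot|tr '\n' ' ';echo; done
```

```text
time_s: 21.43 eef_pos: [540.1, -76.6, 50.9] force: [-10.3, 3.3, 24.6] grip_width: -0.002 
time_s: 22.1
eef_pos: [465.7, -179.8, 53.9]
force: [0.2, 0.2, 0.4]
grip_width: 0.003
22.1 pos [ 465.7 -179.8   53.9] F [0.2 0.2 0.4] axes [[-0.006, -0.814, 0.581], [0.002, 0.581, 0.814], [-1.0, 0.006, -0.002]]
4 52 lin [ 0.0063 -0.0041 -0.0024] rot [ 0.0016 -0.0042 -0.0112]
time_s: 22.35 eef_pos: [466.0, -179.0, 52.9] force: [0.2, -0.4, 0.1] grip_width: -0.004 
time_s: 22.6 eef_pos: [466.1, -178.9, 51.9] force: [0.1, -0.1, 0.7] grip_width: -0.0
```

```bash
for i in 1 2 3 4; do python3 -m jog '[{"linear":[0.002,0,0],"rotation":[0,0,0],"grip":0},{"linear":[0.003,-0.001,-0.002],"rotation":[0,0,-0.003],"grip":0},{"linear":[0.003,-0.001,-0.002],"rotation":[0,0,-0.003],"grip":0}]' | grep -v rot|tr '\n' ' ';echo; done
```

```text
time_s: 22.85 eef_pos: [466.1, -179.6, 51.1] force: [0.8, 0.7, 1.7] grip_width: 0.001 
time_s: 23.1 eef_pos: [466.1, -179.6, 51.0] force: [-1.2, 6.0, 11.6] grip_width: 0.0 
time_s: 23.35 eef_pos: [466.1, -179.7, 51.0] force: [-2.0, 7.6, 12.8] grip_width: -0.001 
time_s: 23.6 eef_pos: [466.1, -179.6, 51.0] force: [-2.4, 7.3, 13.3] grip_width: -0.002
```

All four points stop at 51.0. I'll push once more here, then check points 1 and 3 again.

```bash
python3 -m jog '[{"linear":[0.003,0,0],"rotation":[0,0,0],"grip":0},{"linear":[0.006,0,0],"rotation":[0,0,0],"grip":0},{"linear":[0.006,0,0],"rotation":[0,0,0],"grip":0}]' | grep -v rot|tr '\n' ' ';echo
python3 -m jog '[{"linear":[-0.04,0,0],"rotation":[0,0,0],"grip":0},{"linear":[-0.04,-0.1,0.1],"rotation":[0,0,0],"grip":0},{"linear":[-0.04,-0.215,0.213],"rotation":[0,0,0],"grip":0},{"linear":[-0.04,-0.215,0.213],"rotation":[0,0,0],"grip":0},{"linear":[-0.022,-0.215,0.213],"rotation":[0,0,0],"grip":0},{"linear":[-0.01,-0.215,0.213],"rotation":[0,0,0],"grip":0},{"linear":[-0.01,-0.215,0.213],"rotation":[0,0,0],"grip":0}]' | grep -v rot
python3 to.py 1:52
for i in 1 2 3; do python3 -m jog '[{"linear":[0.002,0,0],"rotation":[0,0,0],"grip":0},{"linear":[0.003,0,0],"rotation":[0,0,0],"grip":0},{"linear":[0.003,0,0],"rotation":[0,0,0],"grip":0}]' | grep -v rot|tr '\n' ' ';echo; done
```

```text
time_s: 23.85 eef_pos: [466.2, -179.6, 50.9] force: [-7.3, 5.0, 23.2] grip_width: 0.0 
time_s: 24.43
eef_pos: [554.1, -164.9, 52.6]
force: [-0.4, 0.2, -0.1]
grip_width: 0.002
24.4333 pos [ 554.1 -164.9   52.6] F [-0.4  0.2 -0.1] axes [[-0.002, -0.814, 0.581], [0.003, 0.581, 0.814], [-1.0, 0.003, 0.001]]
1 52 lin [ 0.0019 -0.0067 -0.0009] rot [ 0.003   0.0013 -0.007 ]
time_s: 24.68 eef_pos: [553.5, -165.2, 51.7] force: [-0.9, -0.3, 0.0] grip_width: 0.001 
time_s: 24.93 eef_pos: [553.4, -165.3, 51.1] force: [-1.5, 0.8, 1.3] grip_width: 0.002 
time_s: 25.18 eef_pos: [553.4, -165.3, 51.1] force: [-4.4, 1.9, 8.9] grip_width: 0.001
```

```bash
python3 -m jog '[{"linear":[0.003,0,0],"rotation":[0,0,0],"grip":0},{"linear":[0.008,0,0],"rotation":[0,0,0],"grip":0},{"linear":[0.008,0,0],"rotation":[0,0,0],"grip":0}]' | grep -v rot|tr '\n' ' ';echo
python3 -m jog '[{"linear":[-0.04,0,0],"rotation":[0,0,0],"grip":0},{"linear":[-0.04,0.13,0],"rotation":[0,0,0],"grip":0},{"linear":[-0.04,0.26,0],"rotation":[0,0,0],"grip":0},{"linear":[-0.04,0.39,0],"rotation":[0,0,0],"grip":0},{"linear":[-0.04,0.42,0],"rotation":[0,0,0],"grip":0},{"linear":[-0.025,0.42,0],"rotation":[0,0,0],"grip":0},{"linear":[-0.01,0.42,0],"rotation":[0,0,0],"grip":0},{"linear":[-0.01,0.42,0],"rotation":[0,0,0],"grip":0}]' |grep -v rot
python3 to.py 3:52
for i in 1 2 3; do python3 -m jog '[{"linear":[0.002,0,0],"rotation":[0,0,0],"grip":0},{"linear":[0.003,0,0],"rotation":[0,0,0],"grip":0},{"linear":[0.003,0,0],"rotation":[0,0,0],"grip":0}]' | grep -v rot|tr '\n' ' ';echo; done
```

```text
time_s: 25.43 eef_pos: [553.5, -165.4, 50.9] force: [-9.1, 3.3, 22.1] grip_width: 0.0 
time_s: 26.1
eef_pos: [451.7, -92.8, 53.6]
force: [-0.1, -0.3, -0.3]
grip_width: 0.003
26.1 pos [451.7 -92.8  53.6] F [-0.1 -0.3 -0.3] axes [[-0.002, -0.814, 0.581], [0.001, 0.581, 0.814], [-1.0, 0.002, 0.0]]
3 52 lin [0.0053 0.0027 0.0023] rot [ 0.0019  0.0001 -0.0049]
time_s: 26.35 eef_pos: [452.1, -93.2, 52.4] force: [-0.8, -1.0, 0.1] grip_width: -0.002 
time_s: 26.6 eef_pos: [452.2, -93.2, 51.5] force: [0.2, -1.3, 0.9] grip_width: -0.0 
time_s: 26.85 eef_pos: [452.3, -93.3, 51.0] force: [-1.8, 0.3, 6.4] grip_width: 0.002
```

```bash
python3 -m jog '[{"linear":[0.004,0,0],"rotation":[0,0,0],"grip":0},{"linear":[0.008,0,0],"rotation":[0,0,0],"grip":0},{"linear":[0.008,0,0],"rotation":[0,0,0],"grip":0}]' | grep -v rot|tr '\n' ' ';echo
python3 -m jog '[{"linear":[-0.1,0,0],"rotation":[0,0,0],"grip":0},{"linear":[-0.24,0,0],"rotation":[0,0,0],"grip":0},{"linear":[-0.38,0,0],"rotation":[0,0,0],"grip":0},{"linear":[-0.5,0.1,0],"rotation":[0,0,0],"grip":0},{"linear":[-0.5,0.3,0.1],"rotation":[0,0,0],"grip":0},{"linear":[-0.5,0.5,0.3],"rotation":[0,0,0],"grip":0},{"linear":[-0.5,0.8,0.5],"rotation":[0,0,0],"grip":0},{"linear":[-0.5,0.8,0.5],"rotation":[0,0,0],"grip":0},{"linear":[-0.5,0.8,0.5],"rotation":[0,0,0],"grip":0},{"linear":[-0.5,0.8,0.5],"rotation":[0,0,0],"grip":0},{"linear":[-0.5,0.8,0.5],"rotation":[0,0,0],"grip":0},{"linear":[-0.5,0.8,0.5],"rotation":[0,0,0],"grip":0},{"linear":[-0.5,0.8,0.5],"rotation":[0,0,0],"grip":0}]'|grep -v rot
python3 - <<'E'
from h import *
ct,cs=calibration("top"),calibration("side");im={}
for n,b in(("top",(320,205,420,305)),("side",(290,240,425,345))):
    p,d=capture(n);r=reds(p,b,30);print(n,r.round(1).tolist())
    cv2.imwrite(f"pics/{n}9.png",p[:,:,::-1]);cc=calibration(n)
    x0,y0,x1,y1=b;cv2.imwrite(f"pics/{n}9c.png",cv2.resize(p[y0:y1,x0:x1,::-1],None,fx=5,fy=5,interpolation=cv2.INTER_CUBIC))
    X=cloud(cc,d)
    rr=np.hypot(X[...,0]-503.5,X[...,1]+129);an=np.degrees(np.arctan2(X[...,1]+129,X[...,0]-503.5))
    for a in(-35.6,54.4,144.4,-125.6):
        m=(rr>60)&(rr<68)&(abs((an-a+180)%360-180)<35);print(a,np.median(X[...,2][m]).round(1),end="; ")
    print()
E
```

```text
time_s: 27.1 eef_pos: [452.4, -93.3, 50.8] force: [-11.6, 4.4, 31.1] grip_width: -0.001 
time_s: 28.18
eef_pos: [344.4, 168.3, 201.3]
force: [-0.1, 0.0, -1.0]
grip_width: 0.004
top [[382.7, 232.5, 14.0], [345.4, 240.4, 13.0], [391.0, 269.9, 14.0], [353.4, 277.7, 13.0]]
-35.6 51.2; 54.4 51.7; 144.4 51.1; -125.6 51.5; 
side [[350.7, 260.1, 10.0], [388.7, 279.8, 11.0], [322.3, 284.4, 9.0], [361.4, 306.6, 11.0]]
-35.6 49.4; 54.4 38.5; 144.4 50.6; -125.6 49.9;
```

View pics/side9c.png

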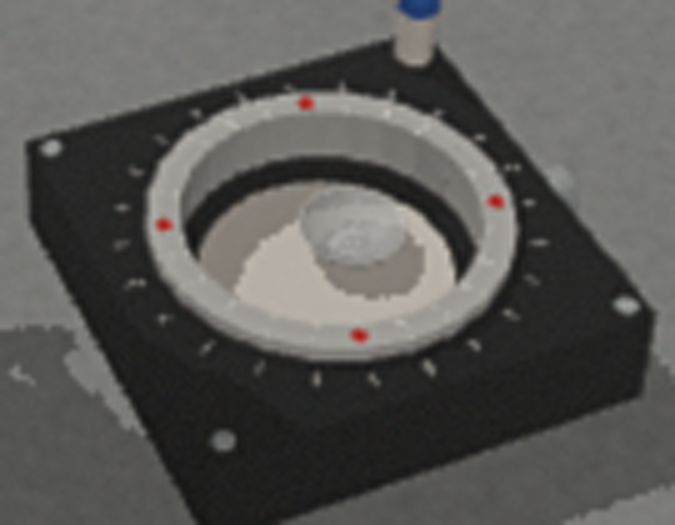

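View pics/top9.png

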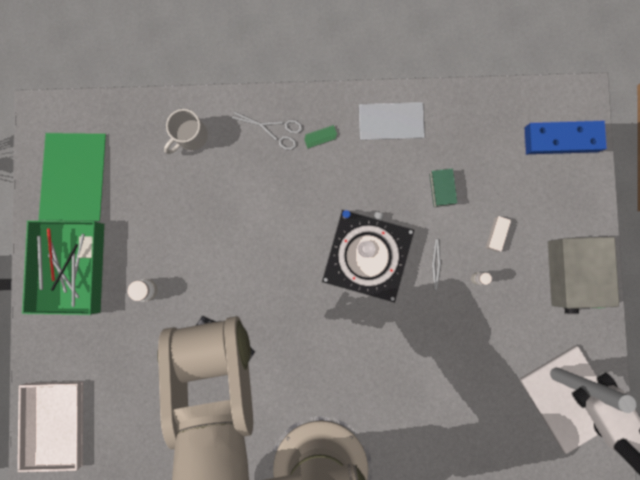

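The flange lies on the deck all round at 51 mm, and the dish, vial and bystanders are where they were. Handing in.

```bash
python3 -c "
from rig import finish_job,sense
print(sense()['dq'].round(3),sense()['time_s']);print(finish_job())"
```

```text
[-0.014  0.004 -0.     0.002  0.002  0.004] 28.2833
the job is handed in; nothing more can be done
None
```

The bearing cup is down and its flange lies on the base all round. I handed the job in at about 28 s, with the arm well clear and touching nothing.

**What I did:** With the gripper shut, I pushed the rim down 1–4 mm at a time. I alternated between opposite red dots and went round three times. The highest force I read was about 31 N down (about 33 N in all), on the final press at one dot, well under the 60 N denting limit.

**Last checks:**
- **Push test:** All four dots came to a firm stop at z ≈ 51 mm, which is the home height. I rechecked two opposite dots after the other two were seated, and they had not lifted.
- **Top camera:** The depth gave 51.1–51.7 mm at all four sides of the flange.
- **Side camera:** The red dots had all dropped by a similar amount (3.5–4.1 pixels). Its depth read 49.4–50.6 mm on three sides.
- **Disagreement:** The side camera's fourth reading, by the dot nearest the vial, was 38.5 mm. I think it caught the inside of the bore rather than the flange, because the push test and the top camera both showed that side home.
- **Everything else:** By eye, the dish, the vial and the other objects had not moved.

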